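# Right the fallen screw jack and lock it

### The arm

A 6-joint arm with a two-finger parallel gripper is mounted at the origin on the work surface. World frame = base frame: x ahead of the robot, y to its left, z up, the work surface at z = 0. Lengths are in m, angles in degrees, forces in N, time in s.
With the tool pointing down it reaches from about 0.375 to 0.75 m from the base axis. Payload 9 kg.
Tool frame: the origin (TCP) lies where the fingers leave the gripper's body, on its centre line; the fingertips stand 73 mm ahead of it and the grasp point (between the pads) lies 54 mm ahead of it (robot.tip_reach is the distance from the TCP to the fingertips, in m); z points along the fingers, y is the line along which they close (so a half turn about z gives the same grasp; the last joint's range is limited). The gripper opens to 85 mm and grips with 20 to 120 N. Pads are 22 mm wide; open, the fingers measure 114 mm over their backs; the gripper's body (76 mm by 85 mm) begins 54 mm behind the grasp point. The pads swing forward as they close: fully open they stand 13 mm farther back than shut.
Start: joints at [-82.088, 5.964, 5.575, 89.605, 0, 77.527], TCP at [0.209, -0.562, 0.304] pointing down, gripper open.
Joint ranges: [-171.21, 171.21], [-48.23, 106.86], [-62.78, 66.21], [-105.2, 120.99], [-86.42, 89.51], [-180, 180]. Speed limits (degrees/s): [127.2, 127.2, 147.25, 180, 180, 180].

### API

Orientations are given as [roll, pitch, yaw] about the fixed x, y, z axes, in that order (R = Rz(yaw) Ry(pitch) Rx(roll)).
In Python, from plant import robot gives the robot as it stands. Calls block until the motion is done:
- robot.move_pose(position, orientation): joint-space move of the TCP to a pose.
- robot.line_to(position, vel=0.15, rotation=None, guard=None): straight line of the TCP; rotation=None keeps the orientation; vel is the mean speed in m/s. With guard (N) it stops when the force on the tool has changed by that much, and returns True; else False.
- robot.goto_joints(angles): joint-space move.
- robot.set_gripper(opening): finger opening in m; the grip force is fixed at half the most; returns when the fingers have stopped.
- robot.pause(seconds).
- robot.ik(position, orientation): joint angles nearest the present ones, or None.
- robot.observe(): the state.
- robot.grab_frame(name): name is "scene" or "side" or "wrist"; returns the picture (384x512x3 uint8, blue, green, red); there is no depth.
- robot.get_calibration(name): a dict with "vertical_fov" (degrees; the focal length in pixels is half the picture's height over the tangent of half this angle, whatever the lens; pixels are square), "cx", "cy" (the principal point, pixels), "rvec" (rotation vector, rad) and "tvec" (3), from world to camera coordinates, as OpenCV has them. Camera axes: x right, y down, z forward; pixel columns grow to the right and rows downward; lengths in m; the calibration is good to about 2 mm. A picture is of the moment at which its call begins: read the wrist's pose just before it. get_calibration takes no time and is no camera call; for the wrist camera it gives the pose at the moment of the call.
A pose or a line that the arm cannot do raises robot.IKError and nothing moves.
- robot.job_done(): hands the job in; it is judged then, once.
The state is a dict: "time": time; "q": joint angles; "qvel": joint speeds; "joint_torque": joint torques, N m; "tool_pos": TCP position; "tcp_rot": TCP orientation; "ft_force": force on the tool from outside, world axes, zero at the start; "torque": the same for the moment, N m; "gripper_width": finger opening in m; "gripper_force": force on a finger pad.
Only numpy, scipy, OpenCV 4.12 (cv2) and the standard library are available. Lean on these libraries where they do the work, as an engineer would, in place of code of your own. Each camera call takes 0.05 s, during which the arm holds its last target. There are 200 camera calls.

### The job

One of the three red screw jacks on the steel set-up plate has fallen over. Stand it back upright on its base on the plate, setting it down rather than letting it drop, then turn its knurled lock ring clockwise until it is fully tight against the housing, so that the jack is ready to carry the cylinder head. Let go of it, and leave the other two jacks, the piston and the bottle as they are.

Things in the scene. Friction and masses are not known exactly. Their poses are not given: they have to be found in the camera images.
- plate: flat ground-steel set-up plate fixed to the bench, 340 x 340 mm and 20 mm thick; origin at the centre of its underside (on the bench), z up, x and y along its edges; its top is 20 mm above the origin
- jack_mid (a point): the fallen screw jack: red cast housing, black-finished knurled lock ring, bare steel spindle; 126 mm tall, round about its own z axis, about 0.65 kg (15 % either way), centre of mass about 50 mm above the sole. The point is on its axis 63 mm above the sole; z points from sole to top pad, so z up means upright. It lies on flange and ring, its axis sloping 5 degrees down to the ring end, and can roll
- jack: the same jack; origin at the centre of its sole, z to the top pad. From the sole: base flange 60 mm in diameter to 12 mm; housing tapering from 44 mm in diameter at 22 mm to 33 mm at 70 mm, then straight to 85 mm; lock ring 44 mm in diameter from 86 to 102 mm; spindle 21 mm to 119 mm; pad 28 mm in diameter to 126 mm
- jack_ring (a point): point on the axis of the same jack at the mid-height of its lock ring, 94 mm above the sole and 32 mm below the top of the pad; z as for jack_mid. The ring is 44 mm in diameter and 16 mm high, and all of the jack above it is narrower
- lock_ring (a joint): free turn of the lock ring on its thread, rad, growing clockwise as seen from the pad end; it turns easily (0.02 N m) from wherever it starts (0 to 0.6) to 1.1, where it first meets the housing. It does not rise or sink noticeably
- ring_nip (a joint): how far the ring is tightened after meeting the housing, rad, clockwise: 0 at first, 0.2 fully tight (firm stop); then it stays. It takes about 0.22 N m, more than the jack's weight can hold: unless it is borne down on with 15 to 20 N, without pushing sideways, the jack just turns on the plate with the ring. When tight, the white dash on the ring's top stands over the one on the flange
- jack_left_mid (a point): bystander: an identical jack standing upright near the plate's far left corner, already locked; point on its axis 63 mm above its sole
- jack_right_mid (a point): bystander: an identical jack standing upright near the plate's far right corner, already locked; point on its axis 63 mm above its sole
- piston_mid (a point): bystander: aluminium engine piston standing on the bench beside the plate, 79 mm in diameter, 62 mm high; point at its centre
- lube_mid (a point): bystander: white squeeze bottle of assembly lube with a blue band and a red nozzle, standing on the bench beside the plate, 56 mm in diameter, 150 mm high; point at its centre
Mind the look-alikes: they are no part of the job. Leave any yellow look-alike of the jack alone.

How it is judged (in metres and radians):
On the way, in this order (a step that is already met when the one before it is completed fails the run):
1. the jack stands upright on its base on the plate (angle between jack_mid's own z axis and vertical below 0.04 rad and z of jack_mid in the frame of plate between 0.08 and 0.086 m), for 0.2 s.
2. its lock ring is turned fully tight against the housing (value of joint lock_ring above 1.04 rad and value of joint ring_nip above 0.14 rad and angle between jack_mid's own z axis and vertical below 0.06 rad), for 0.2 s.
At the end, for the whole second after the job is handed in: the fallen jack stands upright (within 2.3 degrees), sole flat on the plate, axis 25 mm or more inside its edges, released, at rest; ring home (lock_ring above 1.04) and tight (ring_nip above 0.14); other jacks, piston and bottle within 15 mm of where they stood (all of step 1 and x of jack_mid in the frame of plate between -0.145 and 0.145 m and y of jack_mid in the frame of plate between -0.145 and 0.145 m and value of joint lock_ring above 1.04 rad and value of joint ring_nip above 0.14 rad); the robot touches nothing.
It fails at once if the fallen jack is dropped or thrown (moves faster than 0.5 m/s while no finger touches it) (distance of jack_mid from where it was at the start of the episode above 0.01 m and contact force between the fingers and jack below 0.05 N and linear speed of jack above 0.5 m/s).
It fails at once if another jack, the piston or the bottle is shifted by more than 15 mm or knocked over (distance of any of jack_left_mid, jack_right_mid, piston_mid, lube_mid from where it was at the start of the episode above 0.015 m).
It also fails if it takes over 64 s, if anything falls off the work surface, if the arm or the gripper's body presses on something with over 40 N, if the wrist force passes 120 N, or if a joint passes its speed limit or range.

## Working session

There is one attempt and no reset: what is moved stays moved. The work goes in short steps, each a Python script; the robot and the scene stay as the last script left them, time stands still between calls to the robot, and variables do not carry over. Pictures are saved under pics/ and viewed, at most 12 in all, crops included, and the job is handed in when it is done.

```bash
ls; mkdir -p pics
python3 - <<'E'
from plant import robot
import cv2,numpy as np
for n in ["scene","side"]:
    im=robot.grab_frame(n); cv2.imwrite(f"pics/{n}0.png",im)
    c=robot.get_calibration(n); R=cv2.Rodrigues(np.array(c["rvec"],float))[0]
    print(n,c, (-R.T@np.array(c["tvec"])).round(3))
o=robot.observe(); print(o["tool_pos"],o["tcp_rot"],o["time"])
a=cv2.imread("pics/scene0.png");b=cv2.imread("pics/side0.png")
E
```

```text
pics
scene {'vertical_fov': 52.545838812181145, 'cx': 243.06509180263183, 'cy': 189.1008917411735, 'rvec': array([ 1.91639033,  1.66354154, -0.63960658]), 'tvec': array([-0.08707191, -0.39307897,  1.78026151])} [ 1.466 -0.095  1.083]
side {'vertical_fov': 48.74258612765722, 'cx': 246.49829598283935, 'cy': 192.8634330993114, 'rvec': array([ 0.70572292, -2.52799587,  1.25586824]), 'tvec': array([0.5172366 , 0.26291451, 0.96156268])} [0.136 0.789 0.788]
[ 0.2089611  -0.56221582  0.3032026 ] [-1.79935335e+02 -1.40523506e-02  2.03853609e+01] 0.1
```

View pics/scene0.png

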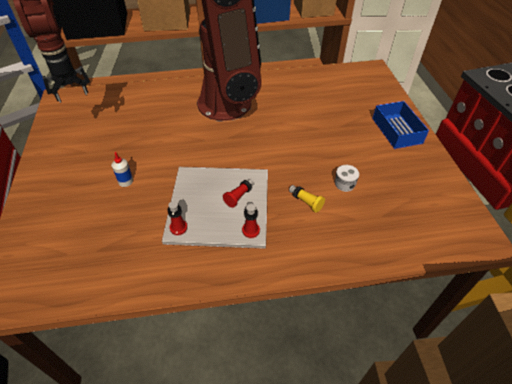

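View pics/side0.png

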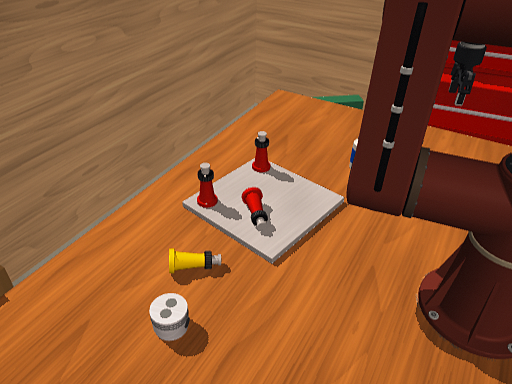

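Scene view: the fallen jack has its flange near (230,199) and its pad near (250,183). The standing jacks are at (177,222) and (251,222), and there is a yellow look-alike at (308,198). Next I'll enlarge both views around the plate.

Run:
```python
import cv2,numpy as np
a=cv2.imread("pics/scene0.png")[155:255,155:335];b=cv2.imread("pics/side0.png")[125:275,170:350]
A=cv2.resize(a,None,fx=4,fy=4,interpolation=3)[:, :]
B=cv2.resize(b[50:125,50:130],None,fx=5,fy=5,interpolation=3)
A=cv2.resize(a[:,:120],None,fx=4,fy=4,interpolation=3)[:400]
H=np.zeros((400,800,3),np.uint8);H[:400,:400]=A[:,:400];H[:375,400:800]=B[:,:400]
cv2.imwrite("pics/z.png",H)
```

```text
(no output)
```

View pics/z.png

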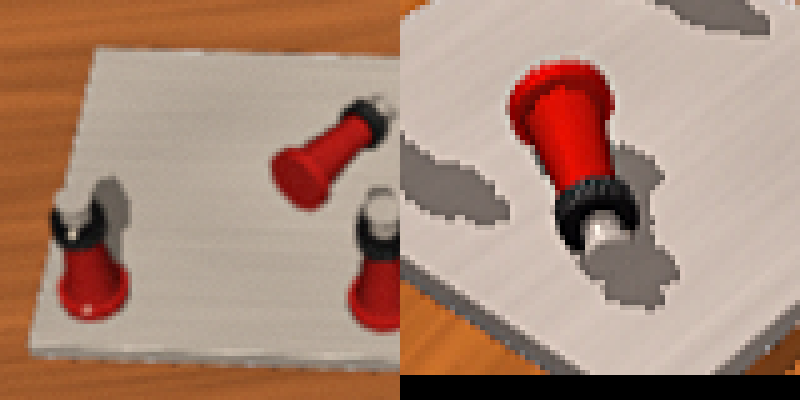

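```bash
cat > h.py <<'E'
import cv2,numpy as np
from plant import robot
def cam(n,c=None):
    c=c or robot.get_calibration(n);f=192/np.tan(np.radians(c["vertical_fov"]/2))
    return np.array([[f,0,c["cx"]],[0,f,c["cy"]],[0,0,1]]),cv2.Rodrigues(np.array(c["rvec"],float))[0],np.array(c["tvec"],float)
def ray(n,uv,z,c=None):
    K,R,t=cam(n,c);d=R.T@np.linalg.solve(K,[*uv,1]);o=-R.T@t
    return o+d*(z-o[2])/d[2]
def proj(n,p,c=None):
    K,R,t=cam(n,c);q=K@(R@np.array(p)+t);return q[:2]/q[2]
E
python3 - <<'E'
from h import *
np.set_printoptions(precision=4,suppress=True)
P=lambda *a:print(*a)
P("sole",ray("scene",(230,200),.0505)); P("ring",ray("scene",(246.5,186),.0427))
P("side ring",ray("side",(259.4,217.6),.0427)); P("side flange(h=6..12)",ray("side",(252.4,196.5),.05))
for n,l in (("scene",[(179,167),(268,169),(163.5,243),(266,246)]),("side",[(184,203),(272,255),(344,200)])):
    for u in l: P(n,u,ray(n,u,.02))
P("left foot",ray("scene",(178,230),.024),"right",ray("scene",(251,232),.024),"piston",ray("scene",(346,178),.03),"lube",ray("scene",(122,172),.075))
E
```

```text
sole [ 0.6156 -0.0404  0.0505]
ring [0.5535 0.0256 0.0427]
side ring [0.5495 0.0228 0.0427]
side flange(h=6..12) [ 0.6079 -0.0394  0.05  ]
scene (179, 167) [ 0.3992 -0.2136  0.02  ]
scene (268, 169) [0.4605 0.1209 0.02  ]
scene (163.5, 243) [ 0.7382 -0.2729  0.02  ]
scene (266, 246) [0.7976 0.054  0.02  ]
side (184, 203) [0.7805 0.0571 0.02  ]
side (272, 255) [0.4639 0.1082 0.02  ]
side (344, 200) [ 0.3894 -0.1991  0.02  ]
left foot [ 0.6964 -0.2244  0.024 ] right [0.7396 0.014  0.024 ] piston [0.5577 0.3929 0.03  ] lube [ 0.4488 -0.4116  0.075 ]
```

```bash
cat >> h.py <<'E'
from scipy.spatial.transform import Rotation as Ro
def RJT(t,s):  # tool in jack frame: tool z = +x tilted t deg down, tool y = s*y
    t=np.radians(t);z=np.array([np.cos(t),0,-np.sin(t)]);y=np.array([0,s,0.]);return np.c_[np.cross(y,z),y,z]
def RWJ_lying(phi,sl=5):
    p,e=np.radians([phi,sl]);z=np.array([np.cos(p)*np.cos(e),np.sin(p)*np.cos(e),-np.sin(e)])
    x=np.array([-np.cos(p)*np.sin(e),-np.sin(p)*np.sin(e),-np.cos(e)]);return np.c_[x,np.cross(z,x),z]
def RWJ_up(psi): return Ro.from_euler('z',psi,degrees=True).as_matrix()
def pose(RWJ,pg,t,s,back=0.,g=.054):
    R=RWJ@RJT(t,s);return pg-R[:,2]*(g+back),Ro.from_matrix(R).as_euler('xyz',degrees=True)
E
python3 - <<'E'
from h import *
np.set_printoptions(precision=1,suppress=True)
S=np.array([.613,-.040,.0509]);R=RWJ_lying(134);pg=S+R[:,2]*.073;print(pg*1000)
for t in (0,15,30,45):
  for s in (1,-1):
    for b in (0,.1):
        q=robot.ik(*pose(R,pg,t,s,b));print("grasp",t,s,b,q if q is None else np.array(q))
    for r in (.5,.55,.6,.65):
      o=[]
      for dpsi in (-40,-20,0,20,40):
        th=np.radians(-6);p=np.array([r*np.cos(th),r*np.sin(th),.093]);q=robot.ik(*pose(RWJ_up(-6+dpsi),p,t,s));q2=robot.ik(*pose(RWJ_up(-6+dpsi),p,t,s,.08));o.append((dpsi,None if q is None else np.array(q),q2 is not None))
      if any(x[1] is not None for x in o): print("place",t,s,r,[x for x in o if x[1] is not None][:3])
E
```

```text
[562.5  12.3  44.5]
grasp 0 1 0 [ -10.6   -1.   -23.3   63.6   -2.9 -144.7]
grasp 0 1 0.1 [ -10.    -5.7  -17.3   74.4   -2.9 -144.1]
place 0 1 0.5 [(40, array([ -61.7,   33.2,  -32.9,  113.8,   84.3, -180. ]), True)]
place 0 1 0.6 [(-40, array([  1.8,  16.7, -60.4, -77. , -47.8,   0. ]), False), (40, array([-49.4,  16.7, -60.4, -77. ,  83.4,   0. ]), True)]
place 0 1 0.65 [(-40, array([  0.9,  21. , -53.5, -74.4, -46.9,   0. ]), True), (40, array([-45. ,  21. , -53.5, -74.4,  79. ,   0. ]), True)]
grasp 0 -1 0 [-10.6  -1.  -23.3  63.6  -2.9  35.3]
grasp 0 -1 0.1 [-10.   -5.7 -17.3  74.4  -2.9  35.9]
place 0 -1 0.5 [(40, array([-61.7,  33.2, -32.9, 113.8,  84.3,   0. ]), True)]
place 0 -1 0.6 [(-40, array([   1.8,   16.7,  -60.4,  -77. ,  -47.8, -180. ]), False), (40, array([ -49.4,   16.7,  -60.4,  -77. ,   83.4, -180. ]), True)]
place 0 -1 0.65 [(-40, array([   0.9,   21. ,  -53.5,  -74.4,  -46.9, -180. ]), True), (40, array([ -45. ,   21. ,  -53.5,  -74.4,   79. , -180. ]), True)]
grasp 15 1 0 [  -5.5  -12.8  -36.5   50.9  -12.8 -141.3]
grasp 15 1 0.1 [  -2.8  -20.5  -32.7   62.9 
[... 2856 characters left out ...]
 [(-40, array([  -6. ,  -41. ,  -61.1,   32.5,  -27. , -149.3]), False), (40, array([-42.2, -29.2, -50.9,  54.9,  43.4, 109.1]), True)]
place 45 -1 0.6 [(-40, array([  -6. ,  -27.8,  -52.6,   27.7,  -27. , -149.3]), True), (20, array([-33.6, -39.4, -59.6,  35.8,  31.5, 142.2]), False), (40, array([-38.4, -19.8, -44.3,  48.7,  42.4, 114.2]), True)]
place 45 -1 0.65 [(-40, array([  -6. ,  -16.8,  -44.4,   25. ,  -27. , -149.3]), True), (-20, array([ -13.7,  -29.4,  -55. ,   20.1,   -8.7, -171.2]), True), (0, array([-22.8, -33.9, -57.8,  22.3,  11.8, 168. ]), False)]<sys>:0: UserWarning: Gimbal lock detected. Setting third angle to zero since it is not possible to uniquely determine all angles.
```

```bash
cat >> h.py <<'E'
T=25;SG=-1;H=.062
def grasp_pose(S,phi,back,h=H):
    R=RWJ_lying(phi);return pose(R,np.array(S)+R[:,2]*h,T,SG,back,.055)
E
python3 - <<'E'
from h import *
np.set_printoptions(precision=2,suppress=True)
S=np.array([.613,-.040,.0509])
for b in (0,.1,.16): print(b,robot.ik(*grasp_pose(S,134,b)))
for az,r in ((-1,.6),(-1,.63),(-4,.62)):
  for d in (20,30,40):
    p=np.array([r*np.cos(np.radians(az)),r*np.sin(np.radians(az)),.082])
    q=[robot.ik(*pose(RWJ_up(az+d),p+[0,0,dz],T,SG,b,.055)) for dz,b in ((0,0),(.05,0),(.1,0),(0,.08))]
    print(az,r,d,[x is not None for x in q],q[0])
o=robot.observe();q=np.array(o["q"])
q[0]=0;robot.goto_joints(list(q))
robot.move_pose(*grasp_pose(S,134,.1))
o=robot.observe();c=robot.get_calibration("wrist");im=robot.grab_frame("wrist")
cv2.imwrite("pics/w1raw.png",im)
np.save("w1c.npy",c,allow_pickle=True)
R=RWJ_lying(134);v=im.copy()
for h,rad,col in ((0,30,(0,255,0)),(12,30,(0,255,0)),(86,22,(255,255,0)),(102,22,(255,255,0)),(126,14,(255,0,255))):
    pts=[proj("wrist",S+R@np.array([rad*np.cos(a),rad*np.sin(a),h])/1000) if 0 else proj("wrist",S+R@(np.array([rad*np.cos(a),rad*np.sin(a),h])/1000),c) for a in np.linspace(0,6.28,30)]
    cv2.polylines(v,[np.int32(pts)],True,col,1)
cv2.imwrite("pics/w1.png",cv2.resize(v,None,fx=1.5,fy=1.5)); print(o["time"],o["tool_pos"])
E
```

```text
0 [ -2.74 -18.14 -43.64  41.7  -20.04  39.18]
0.1 [  1.77 -27.43 -41.18  55.04 -21.73  43.66]
0.16 [  4.77 -30.64 -37.91  62.67 -22.79  46.69]
-1 0.6 20 [False, False, False, False] None
-1 0.6 30 [False, False, False, False] None
-1 0.6 40 [True, True, True, True] [-40.85 -18.73 -54.29  33.75  63.14 112.95]
-1 0.63 20 [False, False, False, False] None
-1 0.63 30 [False, False, True, False] None
-1 0.63 40 [True, True, True, True] [-38.35 -14.03 -51.04  27.84  62.17 117.96]
-4 0.62 20 [False, False, False, False] None
-4 0.62 30 [False, False, True, False] None
-4 0.62 40 [True, True, True, True] [-42.15 -15.61 -52.16  29.69  62.5  116.4 ]
3.8167 [0.52 0.06 0.18]
```

View pics/w1.png

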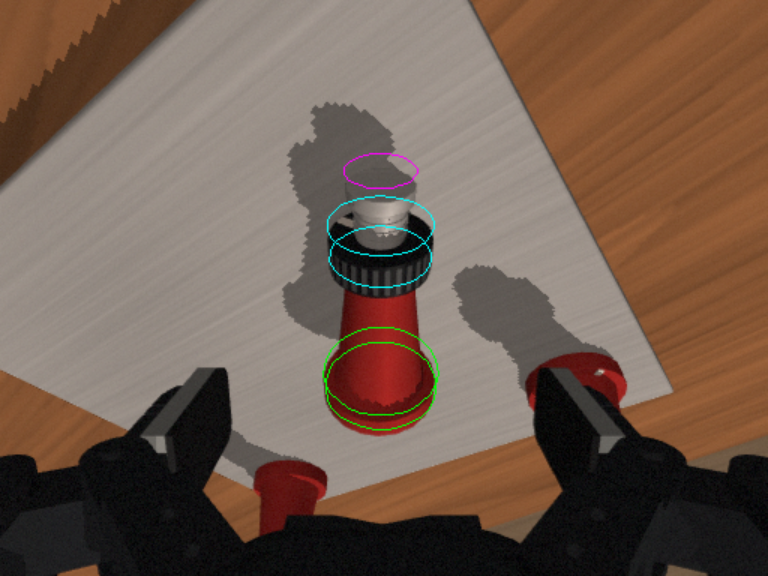

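Run:
```python
from h import *
np.set_printoptions(precision=3,suppress=True)
S=np.array([.6165,-.0436,.0509])
robot.move_pose(*grasp_pose(S,134,.1))
print("hit",robot.line_to(grasp_pose(S,134,0)[0],vel=.1,guard=6))
o=robot.observe();print(o["tool_pos"],grasp_pose(S,134,0)[0],o["ft_force"])
robot.set_gripper(0.0)
o=robot.observe();print("w",o["gripper_width"],o["gripper_force"],o["ft_force"],o["time"])
robot.line_to(np.array(o["tool_pos"])+[0,0,.07],vel=.08)
o=robot.observe();print("w",o["gripper_width"],o["ft_force"],o["torque"],o["time"],o["q"])
a=robot.grab_frame("side")[100:280,160:360];b=robot.grab_frame("wrist")
cv2.imwrite("pics/l1.png",np.hstack([cv2.resize(a,(400,360)),cv2.resize(b,(400,300))[:360] if 0 else cv2.copyMakeBorder(cv2.resize(b,(400,300)),0,60,0,0,0)]))
```

```text
hit False
[0.555 0.021 0.094] [0.554 0.021 0.093] [ 0.694  0.635 -0.189]
w 0.0336618900450157 58.85298717767 [-3.725  0.517  6.047] 5.8
w 0.03399448675580237 [-0.293 -1.028 -5.75 ] [ 0.898  0.909 -0.049] 6.8333 [ -3.168 -21.821 -38.958  49.992 -19.865  38.761]
```

View pics/l1.png

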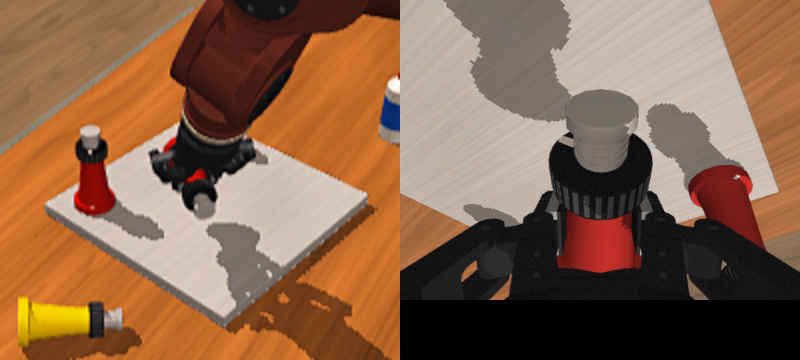

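The jack is lifted and held, with the pads just below the ring. In the wrist view the pad top is centred near (259,137) px and the ring is about 130 px wide. I'll fit the in-hand tilt from these edges.

Run:
```python
from h import *
from scipy.optimize import least_squares
np.set_printoptions(precision=4,suppress=True)
o=robot.observe();c=robot.get_calibration("wrist");cv2.imwrite("pics/l2.png",robot.grab_frame("wrist")[90:300,150:370].repeat(3,0).repeat(3,1)[:600])
RT=Ro.from_euler('xyz',o["tcp_rot"],degrees=True).as_matrix();pT=np.array(o["tool_pos"])
A=np.linspace(0,2*np.pi,120)
def circ(x,h,r):
    t,hh,g,dy=x;RJ=RT@RJT(t*57.2958,SG).T  # world jack
    pg=pT+RT@np.array([0,dy,g]);P=(pg+RJ@np.array([0,0,h-hh]))[:,None]+RJ@np.vstack([r*np.cos(A),r*np.sin(A),0*A])
    K,R,t3=cam("wrist",c);q=K@(R@P+t3[:,None]);return q[:2]/q[2]
def feats(x):
    a,b,d=circ(x,.126,.014),circ(x,.102,.022),circ(x,.086,.022)
    return np.array([a[1].min(),a[0].min(),a[0].max(),b[0].min(),b[0].max(),d[1].max()])
m=np.array([115,(565-400)*1.28,(638-400)*1.28,(550-400)*1.28,(652-400)*1.28,278.])
print(feats([np.radians(25),.062,.055,0]),m)
s=least_squares(lambda x:feats(x)-m,[np.radians(25),.065,.055,0],x_scale=[.1,.01,.01,.01]);print(np.degrees(s.x[0]),s.x,s.fun)
```

```text
[110.5189 206.9836 305.1779 188.945  322.6649 280.7573] [115.   211.2  304.64 192.   322.56 278.  ]
16.881238559743775 [0.2946 0.0651 0.0516 0.0005] [-0.2209  0.2046 -0.4438  0.1476  0.1174  0.2036]
```

View pics/l2.png

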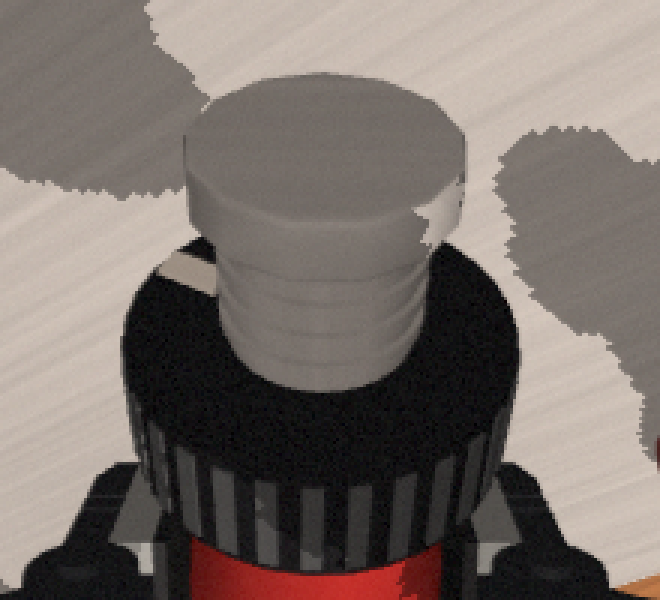

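Run:
```python
from h import *
from scipy.optimize import least_squares
np.set_printoptions(precision=4,suppress=True)
o=robot.observe();c=robot.get_calibration("wrist")
RT=Ro.from_euler('xyz',o["tcp_rot"],degrees=True).as_matrix();pT=np.array(o["tool_pos"])
A=np.linspace(0,2*np.pi,120)
def circ(x,h,r):
    t,hh,g,dy=x;RJ=RT@RJT(t*57.2958,SG).T
    pg=pT+RT@np.array([0,dy,g]);P=(pg+RJ@np.array([0,0,h-hh]))[:,None]+RJ@np.vstack([r*np.cos(A),r*np.sin(A),0*A])
    K,R,t3=cam("wrist",c);q=K@(R@P+t3[:,None]);return q[:2]/q[2]
def feats(x):
    a,b,d=circ(x,.126,.014),circ(x,.102,.022),circ(x,.086,.022)
    return np.array([a[1].min(),a[0].min(),a[0].max(),a[1].max(),b[0].min(),b[0].max(),d[1].max()])
m=np.array([114.3,211.3,305.3,163.3,190.7,323.3,281.3])
for g in (None,.050,.055):
    f=(lambda x:feats(x)-m) if g is None else (lambda x:feats([x[0],x[1],g,x[3]])-m)
    s=least_squares(f,[np.radians(25),.065,.055,0],x_scale=[.1,.01,.01,.01]);print(g,np.degrees(s.x[0]),s.x,s.fun)
```

```text
None 23.883035716777346 [0.4168 0.0637 0.0555 0.0006] [ 0.1636 -1.2386  0.4897 -0.1519  1.1098 -0.2492  0.0246]
0.05 20.119828996157445 [0.3512 0.0649 0.0729 0.0005] [ 1.5866 -1.9575  1.1616 -3.9776 -0.5087  1.4093  4.8898]
0.055 23.572551355663123 [0.4114 0.0638 0.0552 0.0006] [ 0.271  -1.3031  0.5494 -0.4583  0.9754 -0.1106  0.4442]
```

```bash
cat >> h.py <<'E'
XY=np.array([.600,-.0105]);PSI=39
def place_pose(dz,back=0.,t=24): return pose(RWJ_up(PSI),np.array([*XY,.084+dz]),t,SG,back,.0553)
E
python3 - <<'E'
from h import *
np.set_printoptions(precision=2,suppress=True)
o=robot.observe();robot.line_to(np.array(o["tool_pos"])+[0,0,.05],vel=.15)
robot.move_pose(*place_pose(.1))
o=robot.observe();print(o["time"],o["q"],o["gripper_width"])
robot.line_to(place_pose(.02)[0],vel=.12)
o=robot.observe();print(o["time"],o["tool_pos"],o["gripper_width"],o["ft_force"],o["torque"])
p=proj("side",[*XY,.08]);q=proj("scene",[*XY,.08]);print(p,q)
f=lambda n,p:cv2.resize(robot.grab_frame(n)[int(p[1])-50:int(p[1])+50,int(p[0])-50:int(p[0])+50],(400,400),interpolation=cv2.INTER_CUBIC)
cv2.imwrite("pics/p1.png",np.hstack([f("side",p),f("scene",q)]))
E
```

```text
8.775 [-41.12 -29.1  -50.81  47.33  64.04 113.02] 0.0335996209911205
9.5917 [ 0.56 -0.04  0.13] 0.03411825831117872 [ 0.85 -0.29 -5.65] [-1.35  1.53 -0.01]
[249.74 194.27] [237.84 190.02]
```

View pics/p1.png

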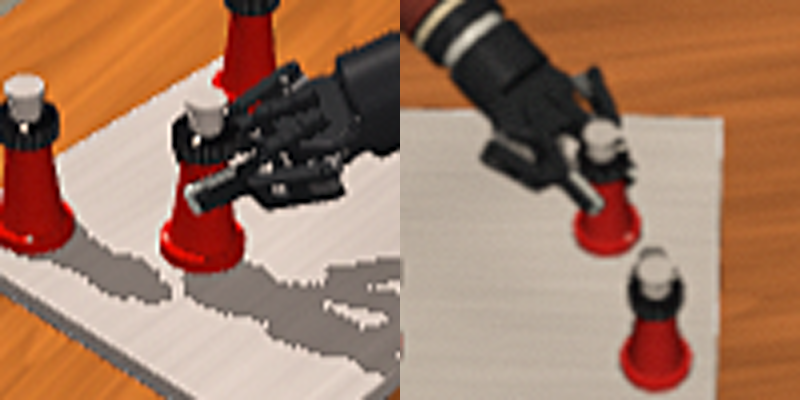

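Run:
```python
from h import *
np.set_printoptions(precision=2,suppress=True)
for n in("side","scene"):
    a=np.array(proj(n,[*XY,.046]));b=np.array(proj(n,[*XY,.166]));o=np.array(proj(n,[*XY,.08])).astype(int)-50
    print(n,(a-o)*4,(b-o)*4)
    for dx,dy in((.1,0),(0,.1)):
        print("  lean",dx,dy,(np.array(proj(n,[XY[0]+.12*dx,XY[1]+.12*dy,.166]))-o)*4-(b-o)*4)
```

```text
side [202.41 239.71] [204.47  97.03]
  lean 0.1 0 [-15.68  -5.34]
  lean 0 0.1 [-9.38  8.78]
scene [204.35 225.68] [200.63 130.73]
  lean 0.1 0 [ 1.86 10.69]
  lean 0 0.1 [14.65 -1.6 ]
```

The jack hangs upright to within about 1–2°: its axis pixels are within 3 px of the projected vertical in both views. Setting it down.

Run:
```python
from h import *
np.set_printoptions(precision=3,suppress=True)
robot.line_to(place_pose(.005)[0],vel=.06)
h=robot.line_to(place_pose(-.006)[0],vel=.012,guard=4)
o=robot.observe();print(h,o["time"],np.array(o["tool_pos"])-place_pose(0)[0],o["ft_force"],o["gripper_width"])
robot.line_to(np.array(o["tool_pos"])-[0,0,.001],vel=.01,guard=12)
o=robot.observe();print(np.array(o["tool_pos"])-place_pose(0)[0],o["ft_force"])
robot.set_gripper(.06); robot.pause(.3)
o=robot.observe();print(o["time"],o["gripper_width"],o["ft_force"])
robot.set_gripper(.085)
R=Ro.from_euler('xyz',o["tcp_rot"],degrees=True).as_matrix()
robot.line_to(np.array(o["tool_pos"])-.1*R[:,2],vel=.1)
robot.line_to(np.array(robot.observe()["tool_pos"])+[0,0,.15],vel=.25)
o=robot.observe();print(o["time"],o["q"])
for b in (.0,.03,.08):
  for y in range(-180,180,30):
    q=robot.ik([*XY,.168+b],[180,0,y])
    if b==0: print(y,None if q is None else np.array(q))
p=proj("side",[*XY,.08]);q=proj("scene",[*XY,.08])
f=lambda n,p:cv2.resize(robot.grab_frame(n)[int(p[1])-50:int(p[1])+50,int(p[0])-50:int(p[0])+50],(400,400),interpolation=cv2.INTER_CUBIC)
cv2.imwrite("pics/p2.png",np.hstack([f("side",p),f("scene",q)]))
```

```text
True 10.65 [ 0.  0. -0.] [2.61  1.634 3.428] 0.03380018650231605
[ 0.001  0.    -0.   ] [-0.312  2.152  6.631]
11.6333 0.0598093970478168 [-0.35   0.046  1.105]
13.9083 [-54.251 -26.61  -38.763  85.292  65.646  82.099]
-180 [-13.475   7.078  -7.385  75.537   0.    -13.475]
-150 [-13.475   7.078  -7.385  75.537   0.    -43.475]
-120 [-13.475   7.078  -7.385  75.537   0.    -73.475]
-90 [ -13.475    7.078   -7.385   75.537    0.    -103.475]
-60 [ -13.475    7.078   -7.385   75.537    0.    -133.475]
-30 [ -13.475    7.078   -7.385   75.537    0.    -163.475]
0 [-13.475   7.078  -7.385  75.537   0.    166.525]
30 [-13.475   7.078  -7.385  75.537   0.    136.525]
60 [-13.475   7.078  -7.385  75.537   0.    106.525]
90 [-13.475   7.078  -7.385  75.537   0.     76.525]
120 [-13.475   7.078  -7.385  75.537   0.     46.525]
150 [-13.475   7.078  -7.385  75.537   0.     16.525]
```

View pics/p2.png

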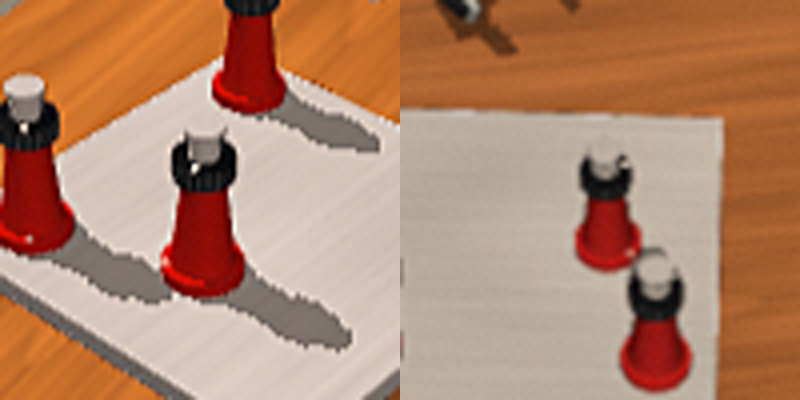

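The jack stands upright and released; its ring is at about (205,165) in the left crop and (207,177) in the right one. I'll hover above it and refine its centre with the wrist camera.

Run:
```python
from h import *
np.set_printoptions(precision=4,suppress=True)
r1=ray("side",(199+205/4,144+165/4),.114);r2=ray("scene",(187+207/4,140+177/4),.114);print(r1,r2)
robot.move_pose([*XY,.29],[180,0,130])
c=robot.get_calibration("wrist");im=robot.grab_frame("wrist");v=im.copy()
for h,rad,col in ((.012,.030,(0,255,0)),(.102,.022,(255,255,0)),(.126,.014,(255,0,255))):
    pts=[proj("wrist",[XY[0]+rad*np.cos(a),XY[1]+rad*np.sin(a),.02+h],c) for a in np.linspace(0,6.28,40)]
    cv2.polylines(v,[np.int32(pts)],True,col,1)
for p in ([*XY,.146],[*XY,.122],[XY[0]+.01,XY[1],.122],[XY[0],XY[1]+.01,.122],[XY[0]+.01,XY[1],.146],[XY[0],XY[1]+.01,.146]): print(proj("wrist",p,c))
print(robot.observe()["time"])
cv2.imwrite("pics/t1.png",cv2.resize(v,None,fx=1.5,fy=1.5,interpolation=cv2.INTER_CUBIC))
```

```text
[ 0.5969 -0.0072  0.114 ] [ 0.6045 -0.0071  0.114 ]
[256.1359 206.4229]
[255.9697 196.3915]
[266.4549 204.8371]
[264.8995 186.1457]
[267.6971 215.6607]
[266.0001 195.198 ]
15.1167
```

View pics/t1.png

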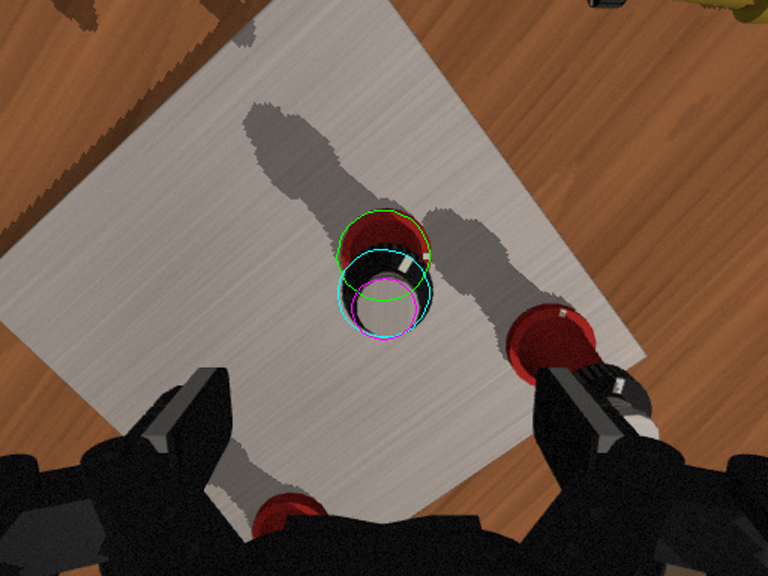

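```bash
cat > tight.py <<'E'
from h import *
np.set_printoptions(precision=3,suppress=True)
X2=np.array([.6011,-.0096]);Y0=130
robot.move_pose([*X2,.25],[180,0,Y0])
f0=np.array(robot.observe()["ft_force"]);print("f0",f0)
print("hit",robot.line_to([*X2,.168],vel=.06,guard=5))
robot.set_gripper(0.0);robot.pause(.2)
o=robot.observe();print("grip",o["gripper_width"],o["ft_force"],o["tool_pos"],o["torque"])
def fz(): 
    o=robot.observe();return o["ft_force"][2]-f0[2]
def press(lo=15.5,hi=20,want=17.5):
    for _ in range(8):
        f=fz()
        if lo<=f<=hi: return
        p=np.array(robot.observe()["tool_pos"])
        p[2]+= -.004 if f<lo else .0003
        if f<lo: robot.line_to(p,vel=.006,guard=max(want-f,.8))
        else: robot.line_to(p,vel=.01)
        robot.pause(.1)
print("tz0",robot.observe()["tool_pos"]);press()
o=robot.observe();print("pressed",o["ft_force"],o["torque"],o["tool_pos"],o["time"],o["q"])
E
python3 tight.py
```

```text
f0 [ 0.696 -0.134  0.442]
hit False
grip 0.04212192635183688 [0.376 2.626 5.359] [ 0.601 -0.01   0.168] [ 0.483 -0.009 -0.06 ]
tz0 [ 0.601 -0.01   0.168]
pressed [-2.213  0.164  6.956] [0.127 0.521 0.005] [ 0.601 -0.009  0.168] 21.2167 [-13.338   7.003  -7.416  75.328  -0.009  36.606]
```

Run:
```python
from h import *
np.set_printoptions(precision=4,suppress=True)
p=np.array(robot.observe()["tool_pos"]);print(p)
for k in range(10):
    p[2]-=.0004;robot.line_to(p,vel=.01);robot.pause(.1)
    o=robot.observe();print(p[2],o["tool_pos"][2],o["ft_force"],o["torque"],o["gripper_width"],o["time"])
    if o["ft_force"][2]>16: break
```

```text
[ 0.6012 -0.0094  0.1685]
0.1680797028826891 0.16850855670260706 [-1.1338  0.8925  6.087 ] [ 0.2522  0.3421 -0.0414] 0.0424569023289425 21.5667
0.1676797028826891 0.16843455861965398 [-3.1465  1.528   7.8405] [0.2746 0.5887 0.0314] 0.04230286159792354 21.9167
0.1672797028826891 0.1684182763765623 [-4.5124  1.811  11.5827] [ 0.3216  0.8557 -0.0356] 0.04193854536146427 22.2667
0.16687970288268908 0.16834678198921132 [-5.2499  1.6548 13.1955] [ 0.3168  1.0914 -0.0129] 0.042067786020878156 22.6167
0.16647970288268907 0.16832702838448518 [-6.4794  1.3122 15.9357] [ 0.3044  1.2811 -0.0092] 0.04230667870450907 22.9667
0.16607970288268906 0.16835025672448656 [-6.8468  1.787  19.0427] [ 0.3511  1.447  -0.0369] 0.04257306600175812 23.3167
```

Run:
```python
from h import *
np.set_printoptions(precision=3,suppress=True)
p=np.array([.6012,-.0094,.16608])
def rd(tag):
    o=robot.observe();print(tag,p,o["ft_force"],o["torque"],o["gripper_width"],o["time"]);return np.array(o["ft_force"])
for k in range(3):
    f=rd("adj")
    if abs(f[0])<1.5 and abs(f[1])<1.5 and 16<f[2]<20: break
    p[:2]+=np.clip(f[:2]*.00012,-.001,.001)
    if f[2]<16: p[2]-=.0003
    if f[2]>20: p[2]+=.0003
    robot.line_to(p,vel=.01);robot.pause(.1)
for yaw in (120,110,100):
    robot.move_pose(p,[180,0,yaw]);robot.pause(.1);f=rd(yaw)
    p[:2]+=np.clip(f[:2]*.00008,-.0006,.0006);p[2]-=np.clip((18.2-f[2])/7500,-.0005,.0005)
print(list(p))
```

```text
adj [ 0.601 -0.009  0.166] [-6.847  1.787 19.043] [ 0.351  1.447 -0.037] 0.04257306600175812 23.3167
adj [ 0.6   -0.009  0.166] [-4.427  0.853 16.71 ] [0.28  0.736 0.034] 0.04204692716786714 23.6667
adj [ 0.6   -0.009  0.166] [-0.554  0.588 14.387] [ 0.213  0.254 -0.01 ] 0.04268082578098152 24.0167
120 [ 0.6   -0.009  0.166] [-0.136  0.741 15.475] [ 0.126  0.198 -0.009] 0.042604129836426426 24.7583
110 [ 0.6   -0.009  0.165] [-1.992  0.296 17.505] [ 0.116  0.526 -0.059] 0.04262865488733406 25.15
100 [ 0.6   -0.009  0.165] [-2.83  -0.54  19.078] [ 0.057  0.574 -0.025] 0.0424285544530427 25.5417
[np.float64(0.5993839401987783), np.float64(-0.008972831518722123), np.float64(0.1654411118408854)]
```

Run:
```python
from h import *
np.set_printoptions(precision=3,suppress=True)
p=np.array([.59938,-.00897,.16544])
for yaw in (90,82,76,70,65,60):
    robot.move_pose(p,[180,0,yaw]);robot.pause(.1)
    o=robot.observe();f=np.array(o["ft_force"]);print(yaw,p,f,o["torque"],o["gripper_width"],o["q"][5],o["time"])
    if abs(o["torque"][2])>.45: break
    p[:2]+=np.clip(f[:2]*.00008,-.0006,.0006);p[2]-=np.clip((18.2-f[2])/7500,-.0005,.0005)
np.save("p.npy",[*p,yaw])
c=robot.get_calibration("wrist");a=robot.grab_frame("wrist");cv2.imwrite("pics/g1.png",cv2.resize(a[80:300,140:380],None,fx=2.5,fy=2.5,interpolation=cv2.INTER_CUBIC))
```

```text
90 [ 0.599 -0.009  0.165] [-1.623  1.125 17.471] [ 0.111  0.38  -0.069] 0.04232285831506378 76.65960108518564 25.9333
82 [ 0.599 -0.009  0.165] [-1.778  0.381 18.212] [0.094 0.386 0.017] 0.042234191362943804 84.66433447015442 26.2917
76 [ 0.599 -0.009  0.165] [-2.04  -0.21  18.257] [ 0.038  0.279 -0.02 ] 0.04221180684955132 90.66454044769822 26.6417
70 [ 0.599 -0.009  0.165] [-1.228  0.868 18.348] [ 0.068  0.198 -0.088] 0.04199427600819731 96.660989134196 26.9917
65 [ 0.599 -0.009  0.165] [-0.463  0.353 17.141] [0.03  0.146 0.017] 0.04231536726759801 101.66397506160335 27.3417
60 [ 0.599 -0.009  0.165] [-0.671 -0.253 18.773] [0.046 0.102 0.022] 0.04206571819108155 106.66630075289746 27.6917
```

View pics/g1.png

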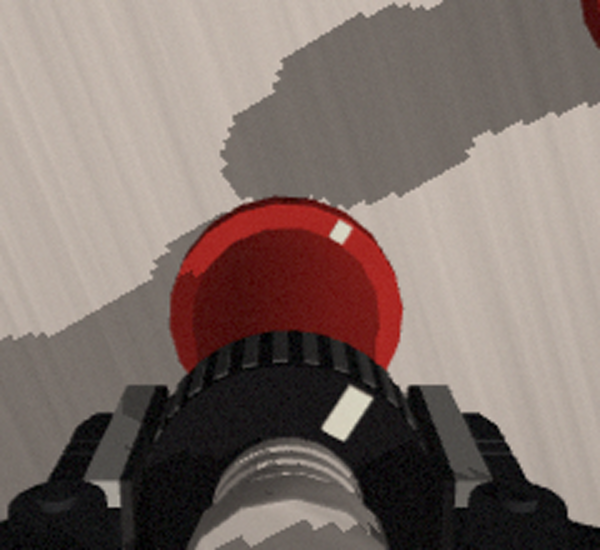

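The ring dash (33° from up) and the flange dash (34°) now line up. To confirm the stop, I'll turn 8° more and check that the flange dash stays put in the wrist image, meaning the jack turns solidly with the ring.

Run:
```python
from h import *
np.set_printoptions(precision=3,suppress=True)
*p,yaw=np.load("p.npy");p=np.array(p)
def dash():
    im=robot.grab_frame("wrist");r=im[155:190,255:305].astype(int);m=(r.min(2)>150)&(np.ptp(r,axis=2)<60)
    n,l,s,ce=cv2.connectedComponentsWithStats(m.astype(np.uint8));return [(int(s[i][4]),ce[i]+[255,155]) for i in range(1,n) if s[i][4]>8]
print(dash())
for y in (56,52):
    robot.move_pose(p,[180,0,y]);robot.pause(.1);o=robot.observe();f=np.array(o["ft_force"]);print(y,f,o["torque"],dash(),o["time"])
    p[:2]+=np.clip(f[:2]*.00008,-.0006,.0006);p[2]-=np.clip((18.2-f[2])/7500,-.0005,.0005)
np.save("p.npy",[*p,52])
c=robot.get_calibration("wrist");C=np.array([.6011,-.0096])
for u,z in (((140+347/2.5,80+413/2.5),.122),((140+341/2.5,80+232/2.5),.032),((140+286.5/2.5,80+312/2.5),.032)):
    # picture g1 was at yaw 60: rotate into tool frame is common to both, so only differences matter
    w=ray("wrist",u,z,c)[:2]-C;print(w,np.hypot(*w),np.degrees(np.arctan2(w[1],w[0])))
```

```text
[(499, array([295.491, 170.647])), (45, array([275.778, 172.489]))]
56 [ 0.261 -0.647 16.858] [ 0.054  0.043 -0.036] [(588, array([294.522, 168.755])), (44, array([275.659, 172.295]))] 28.1417
52 [-0.462 -0.165 17.993] [0.051 0.168 0.007] [(636, array([293.423, 167.759])), (44, array([275.659, 172.295]))] 28.5417
[0.015 0.006] 0.016350348437223657 22.50987310547744
[0.024 0.01 ] 0.026145618435883203 21.99383086528168
[0.001 0.002] 0.0019088352409142209 65.0586364891168
```

The flange dash stayed at (275.7,172.3), and both dashes lie at 22° about the axis, so the ring is fully tight. Releasing.

Run:
```python
from h import *
np.set_printoptions(precision=3,suppress=True)
*p,y=np.load("p.npy");p=np.array(p)
robot.line_to(p+[0,0,.0022],vel=.01);robot.pause(.1);print(robot.observe()["ft_force"])
robot.set_gripper(.06);robot.set_gripper(.085)
q=np.array(robot.observe()["tool_pos"]);robot.line_to(q+[0,0,.13],vel=.12);robot.pause(.5)
o=robot.observe();print(o["time"],o["ft_force"])
a=robot.grab_frame("side")[100:280,160:360];b=robot.grab_frame("wrist")
cv2.imwrite("pics/f1.png",np.hstack([cv2.resize(a,(400,360)),cv2.copyMakeBorder(cv2.resize(b,(400,300)),0,60,0,0,0)]))
```

```text
[ 4.327 -0.737  8.079]
31.4833 [-0.337 -0.712  0.139]
```

View pics/f1.png

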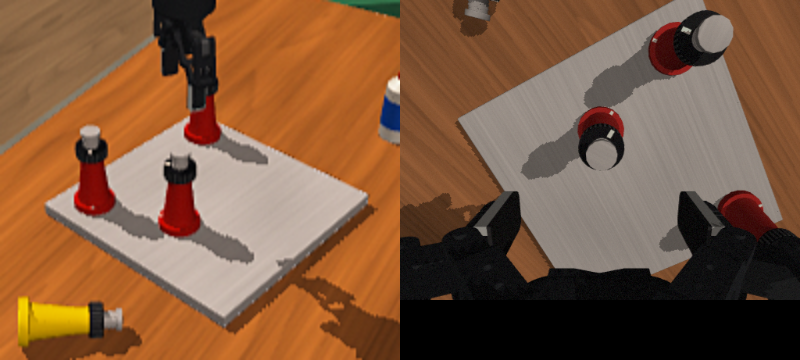

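The jack stands upright on the plate at (180,200) in the left view with its dashes aligned. The gripper is clear and the other jacks and the bottle look unmoved; the piston is out of frame, but the arm never went near it.

```bash
python3 -c "
from plant import robot
print(robot.job_done())"
```

```text
the job is handed in; nothing more can be done
None
```

The fallen jack is back upright on the plate with its lock ring turned fully tight (dashes aligned) and released; I handed the job in at about 32 s, but the call returned no pass/fail result.

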